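Drift a bench stake into line in its holder

ROBOT

A 7-joint arm with a two-finger parallel gripper is mounted at the origin on the work surface. World frame = base frame: x ahead of the robot, y to its left, z up, the work surface at z = 0. Lengths are in mm, angles in rad, forces in N, time in s.
With the tool pointing down it reaches from about 350 to 900 mm from the base axis. Payload 19.9 kg.
Tool frame: the origin (TCP) lies between the finger pads; the fingertips stand 14 mm ahead of it and the grasp point (between the pads) lies 5 mm behind it; z points along the fingers, x is the direction in which the jaws open and shut, and the axes are right-handed (so a half turn about z gives the same grasp; the last joint's range is limited). The gripper opens to 85 mm and grips with 20 to 120 N. Pads are 22 mm wide; open, the fingers measure 114 mm over their backs; the gripper's body (76 mm by 85 mm) begins 54 mm behind the grasp point. The pads swing forward as they close: fully open they stand 13 mm farther back than shut.
Start: joints at [1.131, 0.417, -0.01, 1.614, 0.005, 1.111, -0.053], TCP at [242.69, -575.938, 245.26] pointing down, gripper open.
Joint ranges: [-2.81, 2.81], [-0.39, 2.02], [-1.27, 1.25], [0.06, 2.57], [-1.19, 4.33], [0.19, 2], [-2.82, 2.82]. Speed limits (rad/s): [1.89, 1.89, 2.39, 2.39, 3.01, 3.01, 3.01].

INTERFACE

Orientations are given as a unit quaternion [w, x, y, z].
In Python, from bench import arm gives the robot as it stands. The module is installed in compiled form; this text tells all that it offers.
- The arm moves only by the tool apply_moves, never from a script. Its argument "deltas" is a list of rows, each an object of numbers: "x", "y", "z": the shift along the tool's x, y, z in cm; "rx", "ry", "rz": the turn, a rotation vector about the tool's x, y, z in rad; "jaw": the closure, from -1 (fully open) to 1 (shut). A call has 1 to 12 rows; each row is the pose to reach, as a shift and turn from the pose measured when the call began, along the tool's axes at that moment; what a row does not reach only later rows make up. A row lasts 1/8 s, in which the tool goes at most 62.5 mm and 10.7 degrees, less where a joint would pass 70% of its speed; a pose out of reach is approached as far as the arm can. A call with a gripper value outside its range is refused whole. The fingers move at their own pace and stop on an object; the grip force is fixed at half the most. Time passes only in rows, so rows that repeat a pose let the fingers close. It gives the time, the measured TCP pose, the force and the opening at its end, in the units of the state.
- arm.get_obs(): the state, without advancing time (a new reading comes with each control period).
- arm.snapshot(name): name is "side" or "top" or "wrist"; returns a dict with "pixels" (480x640x3 uint8, blue, green, red), "depth" (480x640 float32, mm along the optical axis (not along the pixel's ray), 0 where there is no reading), "fovy" (degrees; the focal length in pixels is half the picture's height over the tangent of half this angle, whatever the lens; pixels are square), "cx", "cy" (the principal point, pixels), "extrinsics" (4x4, takes a point from camera to world coordinates); the wrist camera has in their place "T_tool_cam" (4x4, takes a point from camera to tool coordinates, whose origin is the TCP and whose axes are the tool frame's). Camera axes: x right, y up, looking along -z (the intrinsics and any distortion apply to the point x, -y, -z); pixel columns grow to the right and rows downward; lengths in mm; the calibration is good to about 2 mm. A picture is of the moment at which its call begins: read the wrist's pose just before it.
- arm.close_job(): hands the job in, once; it reports no verdict.
Trained networks look in a picture, given as the dict that the camera call returned (one of the last four; its "shot" number tells which), for a name from the list of things; names that differ only in an ending like _2 or _b are one class to them, and where a whole thing is asked for, a point or a joint stands for the part that bears it (a point fixed in the world has none). Each returns a list of dicts, best first, with "p" (0 to 1); they miss things now and then, are a little off and sometimes report something else, mostly with a low value. They report only what shows in the picture. A call takes as long as a camera call. They do not tell look-alikes from the thing itself.
- arm.find_in(picture, query): "rect" ([left, top, width, height] in pixels, round what is visible of it).
- arm.trace(picture, query): "region" (480x640 bool, what is visible of it) and "rect" ([left, top, width, height] in pixels, round what is visible of it).
The state is a dict: "clock": time; "joint_pos": joint angles; "qvel": joint speeds; "joint_efforts": joint torques, N m; "tcp_pos": TCP position; "eef_rot": TCP orientation; "force": force on the tool from outside, world axes, zero at the start; "torque": the same for the moment, N m; "opening": opening from 0.0 (shut) to 1.0 (fully open).
Only numpy, scipy, OpenCV 4.12 (cv2) and the standard library are available. Lean on these libraries where they do the work, as an engineer would, in place of code of your own. Each camera call takes 0.05 s, during which the arm holds its last target.

TASK

Push the horned stake into its bench holder as far as it will go, then take the tapered drift from the rack, put it down through the hole in the holder's bridge, feel with its tip for the hole in the stake's floating tongue underneath, which lies some millimetres out of line, and push the drift down so that it draws the tongue into line. The drift must end fully home with its collar flush on the bridge, upright and let go; push gently, never harder than about 40 newtons on the stake or the drift, and leave the other tools and things on the bench where they are.

Things in the scene. Friction and masses are not known exactly. Their poses are not given: they have to be found in the camera images.
- holder: Steel stake holder fixed to the bench, foot 104 x 110 mm, 86 mm high. Its bridge plate (88 mm along x, 70 along y, 20 thick, top 86 mm above the bench) stands on two side walls and has one vertical 26 mm round through hole. Origin: centre of the underside, straight under the hole; z up; the stake slides in along +y and sticks out on the -y side. Place and yaw differ each time.
- hole (a point): Centre of the bridge's 26 mm hole at its top face, 86 mm above the bench; axes as the holder's. Below it, with the stake in, lies the stake's floating tongue: a 10 mm plate, top 65 mm above the bench, 40 mm wide, with a 17 mm hole up to 5.5 mm out of line in x and in y, either way; unmeasured. About 8 N shifts the tongue; it stays where left. Clear below, to 12 mm.
- push_face (a point): Middle of the flat upright outer (-y) face of the stake's block: face 50 mm wide, 45 to 110 mm above the bench, this point 87.5 mm above it. Push it along +y; it slides only along y, friction about 12 N, and stops dead when this point is 86 mm from the bridge hole's axis (starts 22 to 45 mm short). Block 36 mm deep along y, with a 62 mm round horn on its +x side. Axes as the holder's.
- drift: Tapered steel drift, 0.3 kg: round grip 20 mm thick, 46 tall, on a collar 36 mm wide, 6 thick. Below the collar: 25 mm thick for 8 mm, a cone to 16 mm at 21 mm down, 16 mm thick to 40 mm down, then a taper to a flat 12 mm tip 64 mm down. Origin: centre of the collar's underside, z towards the grip; grip 6 to 52 mm above it. It hangs by its collar in the rack, origin 78 mm above the bench.
- drift_tip (a point): The end of the drift's tip, 64 mm below its collar's underside.
- rack: Fixed light-wood tool rack, 170 mm along x, 70 mm along y, top board 10 mm thick with its top 78 mm above the bench, open below; three 30 mm holes 50 mm apart in a row along x. Origin: centre of the underside. Which tool hangs in which hole differs each time; the drift has the tallest, thickest grip.
- pin: Plain parallel steel pin hanging in the rack, 16 mm shank 45 mm long, only a 36 mm disc head 14 mm thick above the rack; bystander. Origin under its head.
- punch: Slim steel punch hanging in the rack, 36 mm collar and a grip only 12 mm thick, 30 mm tall overall; bystander. Origin under its collar.
- hammer: Hammer, 220 mm long, lying at the far side of the bench; bystander. Origin under its middle.
- jar: Small closed jar, 60 mm in diameter, 75 mm high; bystander. Origin: centre of its underside.
- stone: Black sharpening stone, 140 x 50 x 22 mm; bystander. Origin: centre of its underside.
- dish: White bowl, 110 mm wide, 30 mm high; bystander. Origin: centre of its underside.
- mandrel: Tapered ring mandrel lying on the bench, 220 mm long, up to 24 mm thick; bystander. Origin under its thin end.
Things that resemble listed ones, but are neither listed nor needed, are in the scene too. Leave any red look-alike of the holder alone.

How it is judged:
By the outcome, as a careful person would: the job done as asked, in the order asked, and still so for the second after the job is handed in, with the robot touching nothing.
It also fails if it takes over 72 s, if anything falls off the work surface, if the arm or the gripper's body presses on something with over 40 N, if the wrist force passes 120 N, or if a joint passes its speed limit or range.

## Working session

There is one attempt and no reset: what is moved stays moved. The work goes in short steps, Python scripts to look and compute and a tool call to move; the robot and the scene stay as the last step left them, time stands still between calls to the robot, and variables do not carry over. Pictures are saved under pics/ and viewed, and the job is handed in when it is done.

Besides the shell and the picture viewer there is one more tool, called after "Call:" by a JSON object that holds its "api" and its "payload". apply_moves: Moves the arm, as the interface text tells. Its arguments: {"type":"object","properties":{"deltas":{"type":"array"}},"required":["deltas"]}

```bash
mkdir -p pics; cat > h.py <<'E'
import numpy as np, cv2, pickle
from bench import arm
def K(p):
    f=240/np.tan(np.radians(p['fovy'])/2); return f,p['cx'],p['cy']
def ext(p,obs=None):
    if 'extrinsics' in p: return np.array(p['extrinsics'])
    from scipy.spatial.transform import Rotation as R
    q=obs['eef_rot']; T=np.eye(4); T[:3,:3]=R.from_quat([q[1],q[2],q[3],q[0]]).as_matrix(); T[:3,3]=obs['tcp_pos']
    return T@np.array(p['T_tool_cam'])
def world(p,E):
    f,cx,cy=K(p); v,u=np.mgrid[0:480,0:640]; d=p['depth']
    X=np.stack([(u-cx)/f*d,-(v-cy)/f*d,-d,np.ones_like(d)],-1)
    W=(X@E.T)[...,:3]; W[d<=0]=np.nan; return W
E
python3 - <<'E'
from h import *
o=arm.get_obs(); print(o)
for n in ['side','top','wrist']:
    p=arm.snapshot(n); cv2.imwrite(f'pics/{n}0.png',p['pixels']); print(n,[ (k,np.round(v,3).tolist()) for k,v in p.items() if k not in('pixels','depth')])
    pickle.dump((p,o),open(f'{n}0.pkl','wb'))
    if n!='wrist':
        for q in ['holder','push_face','drift','rack','pin','punch','hole']:
            try: print(q,[(np.round(r['rect']).tolist(),round(r['p'],2)) for r in arm.find_in(p,q)][:4])
            except Exception as e: print(q,e)
E
```

```text
{'clock': 0.0, 'joint_pos': array([ 1.13050579,  0.4179675 , -0.01033982,  1.61418963,  0.00468256,
        1.11069819, -0.05300562]), 'qvel': array([-0.00199213,  0.00055953,  0.00057316,  0.00183708,  0.00105465,
       -0.00057826, -0.00092387]), 'joint_efforts': array([-8.81254200e-04, -8.64449286e+01,  6.78463150e-01, -4.34890294e+01,
        1.89658563e-02,  7.54235778e-03,  1.87959284e-05]), 'tcp_pos': array([ 242.57348751, -575.63807944,  244.6576293 ]), 'eef_rot': array([-3.16301902e-04,  8.33165615e-01, -5.53023213e-01, -5.32355433e-04]), 'force': array([0.13364227, 0.20926704, 0.12960936]), 'torque': array([ 0.01042329, -0.02951664,  0.02143034]), 'opening': 0.9988440522067038}
side [('fovy', 53.086), ('cx', 324.48), ('cy', 241.686), ('extrinsics', [[-0.997, 0.067, -0.036, 493.3], [-0.074, -0.736, 0.674, 732.507], [0.018, 0.674, 0.738, 834.199], [0.0, 0.0, 0.0, 1.0]]), ('shot', 1)]
holder [([360.0, 201.0, 64.0, 76.0], 0.98), ([258.0, 204.0, 66.0, 91.0], 0.69), ([383.0, 112.0, 56.0, 63.0], 0.64)]
push_face [([362.0, 203.0, 51.0, 22.0], 0.79), ([387.0, 115.0, 45.0, 42.0], 0.
[... 659 characters left out ...]
74.0, 75.0, 76.0], 0.71)]
push_face [([313.0, 170.0, 43.0, 55.0], 0.98), ([326.0, 274.0, 47.0, 50.0], 0.81), ([307.0, 121.0, 92.0, 39.0], 0.74), ([454.0, 220.0, 20.0, 17.0], 0.73)]
drift [([447.0, 200.0, 17.0, 13.0], 0.72), ([460.0, 247.0, 19.0, 13.0], 0.56)]
rack [([432.0, 186.0, 55.0, 88.0], 0.91)]
pin [([443.0, 198.0, 21.0, 16.0], 0.53)]
punch [([452.0, 224.0, 21.0, 15.0], 0.75)]
hole [([275.0, 175.0, 76.0, 75.0], 0.91), ([458.0, 296.0, 79.0, 72.0], 0.87), ([303.0, 274.0, 66.0, 67.0], 0.62)]
wrist [('fovy', 60.105), ('cx', 313.916), ('cy', 243.251), ('T_tool_cam', [[1.0, 0.0, 0.0, -0.481], [0.0, -0.947, -0.321, -82.503], [0.0, 0.321, -0.947, -129.194], [0.0, 0.0, 0.0, 1.0]]), ('shot', 3)]
```

View pics/side0.png

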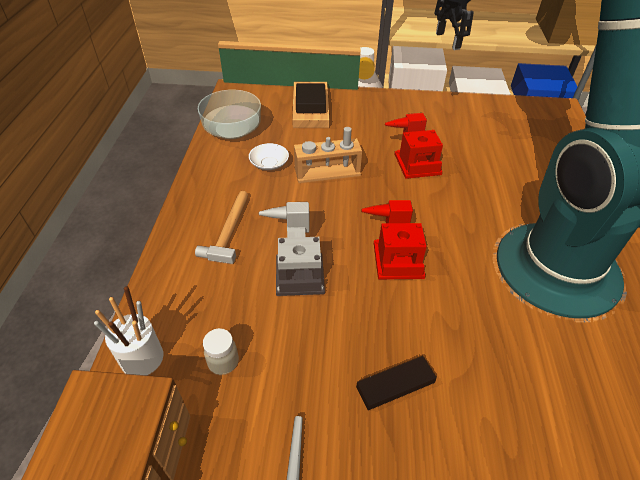

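View pics/top0.png

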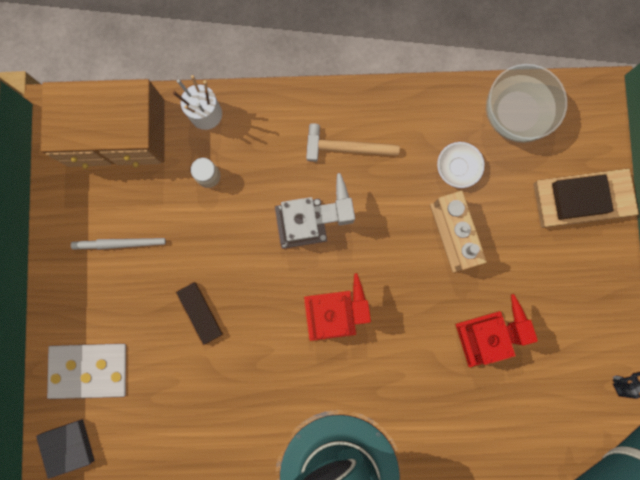

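```bash
python3 - <<'E'
from h import *
p,o=pickle.load(open('top0.pkl','rb'),)
im=cv2.resize(p['pixels'][100:400,240:560],None,fx=2.5,fy=2,interpolation=cv2.INTER_CUBIC)
im=cv2.resize(p['pixels'][110:390,250:560],None,fx=2.5,fy=2.5*.85/.85*0.85,interpolation=cv2.INTER_CUBIC)
cv2.imwrite('pics/top0z.png',im)
p,o=pickle.load(open('side0.pkl','rb'),)
cv2.imwrite('pics/side0z.png',cv2.resize(p['pixels'][90:310,230:470],None,fx=2.7,fy=2.7,interpolation=cv2.INTER_CUBIC))
E
```

```text
(no output)
```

View pics/top0z.png

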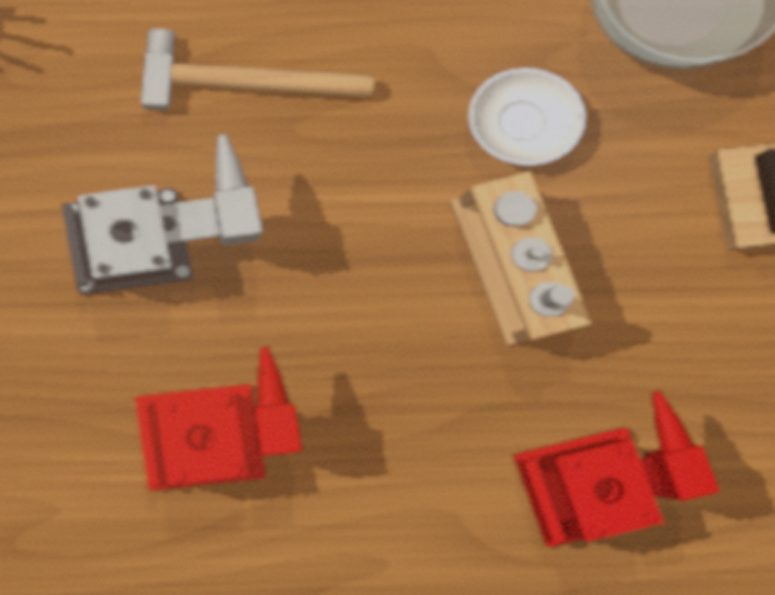

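View pics/side0z.png

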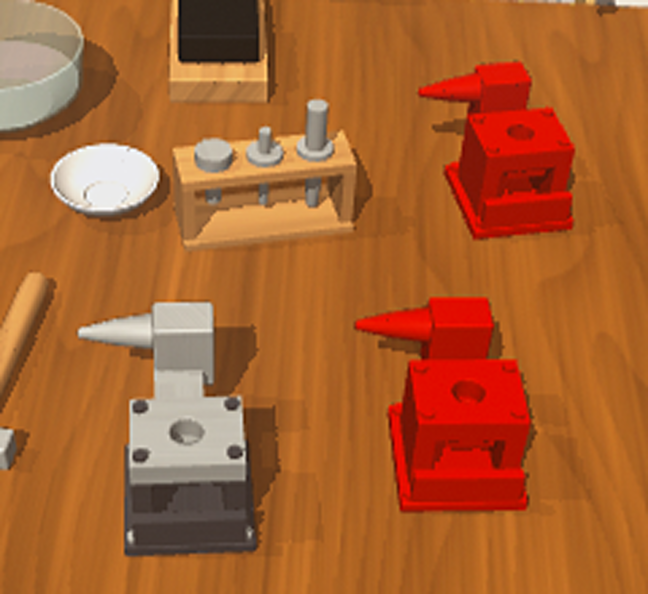

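The top view shows the grey (true) holder at (300,220) with the stake block at (343,211). The drift, with the tallest grip, is in the rack hole nearest the robot at (471,251). Next I measure their poses.

```bash
python3 - <<'E'
from h import *
for n in ['top','side']:
    p,o=pickle.load(open(n+'0.pkl','rb')); W=world(p,ext(p)); z=W[...,2]
    print(n,'table z',np.nanmedian(z[(abs(z)<15)]))
    def seg(name,m):
        m=m.astype(np.uint8); nc,l,s,c=cv2.connectedComponentsWithStats(m)
        for i in range(1,nc):
            if s[i,4]>25:
                q=W[l==i]; r=cv2.minAreaRect(q[:,:2].astype(np.float32))
                print(name,s[i].tolist(),'mean',q.mean(0).round(1),'med z',np.median(q[:,2]).round(1),'rect',np.round(r[0],1),np.round(r[1],1),round(r[2],1))
    X,Y=W[...,0],W[...,1]
    reg=(X>300)&(X<720)&(Y>-450)&(Y<150)
    seg('bridge',reg&(abs(z-86)<7)&(X<600)&(X>430)&(Y>-150))
    seg('block',reg&(abs(z-110)<6)&(Y>-150))
    seg('rack',reg&(abs(z-80)<7)&(Y<-200))
    seg('grip',reg&(z>105)&(Y<-200))
E
```

```text
top table z 0.5402529927812338
bridge [282, 210, 36, 31, 755] mean [567.1  73.9  86.3] med z 86.3 rect [570.2  73.4] [66.6 70. ] 7.6
block [335, 183, 19, 39, 442] mean [603.3 -26.5 109.4] med z 109.2 rect [612.3 -25.6] [85.7 36.1] 6.9
block [351, 284, 19, 40, 460] mean [378.  -54.5 109.5] med z 109.7 rect [386.8 -53.6] [85.4 35.9] 6.3
rack [438, 191, 48, 78, 1444] mean [ 542.9 -289.8   79.2] med z 79.0 rect [ 546.7 -290.3] [170.3  58. ] 15.3
rack [471, 317, 38, 23, 353] mean [ 322.6 -340.8   83.8] med z 84.6 rect [ 318.2 -339.7] [50.2 72.1] 12.5
rack [511, 322, 6, 17, 31] mean [ 317.3 -391.8   80.2] med z 80.7 rect [ 318.9 -391.6] [35.   5.2] 8.2
grip [467, 244, 12, 10, 92] mean [ 497.9 -302.4  126.6] med z 128.6 rect [ 498.2 -303.6] [20.  19.2] 88.3
grip [514, 309, 23, 31, 378] mean [ 324.9 -407.7  109.7] med z 109.4 rect [ 331.4 -406.3] [70.6 37.9] 10.5
side table z -0.6924156103443693
bridge [295, 217, 14, 6, 62] mean [584.6 -11.5  86.1] med z 85.5 rect [585.1 -11.4] [28.7  6.3] 4.8
bridge [288, 237, 33, 28, 737] mean [567.7  77.   85.1] med z 85.1 rect [570.1  73.7] [65.2 74.2] 4.7
block [374, 200, 39, 13, 325] mean [376.1 -51.5 108.1] med z 108.2 rect [386.7 -51.4] [83.  38.3] 6.0
block [272, 202, 37, 13, 326] mean [601.5 -24.  108.1] med z 108.3 rect [611.  -23.7] [79.3 36.4] 7.9
rack [397, 126, 27, 26, 350] mean [ 323.3 -346.4   82.5] med z 83.7 rect [ 319.9 -354.2] [ 62.5 103.1] 18.7
rack [294, 138, 68, 22, 794] mean [ 544.7 -282.8   78.1] med z 77.4 rect [ 547.3 -290.9] [170.5  64.6] 16.1
grip [399, 113, 24, 9, 141] mean [ 324.  -405.3  108.1] med z 108.2 rect [ 331.1 -407.2] [40.7 62.1] 89.7
grip [343, 127, 9, 12, 89] mean [ 498.8 -298.8  120.3] med z 121.3 rect [ 499.2 -301.7] [20.7 19.8] 83.9
```

```bash
python3 - <<'E'
from h import *
for n in ['top','side']:
    p,o=pickle.load(open(n+'0.pkl','rb')); W=world(p,ext(p)); z=W[...,2]
    X,Y=W[...,0],W[...,1]
    m=((abs(z-86)<7)&(X<650)&(X>450)&(Y>20)&(Y<140)).astype(np.uint8)
    nc,l,s,c=cv2.connectedComponentsWithStats(m)
    i=1+np.argmax(s[1:,4]); q=W[l==i]; r=cv2.minAreaRect(q[:,:2].astype(np.float32)); print(n,r,np.median(q[:,2]))
    # hole: pixels inside component hull not in mask -> deep
    full=cv2.morphologyEx((l==i).astype(np.uint8),cv2.MORPH_CLOSE,np.ones((15,15)))
    h=(full>0)&(l!=i); nc,l2,s2,c2=cv2.connectedComponentsWithStats(h.astype(np.uint8))
    f,cx,cy=K(p);E=ext(p)
    for j in range(1,nc):
        if s2[j,4]>8:
            d=np.array([(c2[j][0]-cx)/f,-(c2[j][1]-cy)/f,-1]); D=E[:3,:3]@d; t=(86-E[2,3])/D[2]; print('hole?',s2[j],(E[:3,3]+t*D).round(1), np.nanmin(z[l2==j]))
    # block top
    m=((abs(z-110)<6)&(X<640)&(X>500)&(Y>-80)&(Y<20)); q=W[m][:,:2]
    q=q[q[:,0]<598]; r=cv2.minAreaRect(q.astype(np.float32)); print('block',r)
    for k in ['side','top']: pass
    rr=arm.find_in
E
```

```text
top ((581.4031982421875, 74.86947631835938), (89.20134735107422, 70.0556640625), 7.567952632904053) 86.38770042313695
hole? [294 213  11  11  96] [580.7  74.3  86. ] 3.322087912054485
block ((584.50439453125, -28.905574798583984), (29.75515365600586, 35.96028137207031), 6.919192790985107)
side ((581.4536743164062, 74.74464416503906), (87.00396728515625, 73.86248016357422), 7.696742057800293) 85.16516295021336
hole? [293 246  12   9  74] [581.7  78.3  86. ] 60.18788103470729
block ((585.251953125, -27.53057098388672), (26.046398162841797, 36.70504379272461), 5.561080455780029)
```

```bash
python3 - <<'E'
from h import *
p,o=pickle.load(open('top0.pkl','rb'))
cv2.imwrite('pics/top0h.png',cv2.resize(p['pixels'][170:265,260:370],None,fx=6,fy=6,interpolation=cv2.INTER_CUBIC))
W=world(p,ext(p)); 
for v in (219,215):
  print(v,[(u,W[v,u].round(0).tolist()) for u in range(290,310)])
E
```

```text
219 [(290, [580.0, 94.0, 86.0]), (291, [580.0, 92.0, 84.0]), (292, [579.0, 90.0, 88.0]), (293, [580.0, 88.0, 86.0]), (294, [591.0, 89.0, 5.0]), (295, [590.0, 87.0, 12.0]), (296, [590.0, 84.0, 10.0]), (297, [589.0, 82.0, 16.0]), (298, [589.0, 79.0, 16.0]), (299, [589.0, 77.0, 16.0]), (300, [590.0, 75.0, 9.0]), (301, [589.0, 72.0, 16.0]), (302, [589.0, 70.0, 15.0]), (303, [582.0, 66.0, 67.0]), (304, [582.0, 64.0, 63.0]), (305, [578.0, 61.0, 89.0]), (306, [578.0, 58.0, 90.0]), (307, [578.0, 56.0, 87.0]), (308, [578.0, 54.0, 90.0]), (309, [578.0, 52.0, 87.0])]
215 [(290, [588.0, 94.0, 94.0]), (291, [589.0, 92.0, 83.0]), (292, [588.0, 90.0, 88.0]), (293, [589.0, 88.0, 85.0]), (294, [589.0, 85.0, 83.0]), (295, [591.0, 84.0, 71.0]), (296, [600.0, 84.0, 13.0]), (297, [600.0, 82.0, 12.0]), (298, [600.0, 79.0, 9.0]), (299, [599.0, 77.0, 14.0]), (300, [599.0, 75.0, 12.0]), (301, [600.0, 72.0, 10.0]), (302, [591.0, 68.0, 65.0]), (303, [591.0, 66.0, 68.0]), (304, [588.0, 63.0, 84.0]), (305, [588.0, 60.0, 86.0]), (306, [588.0, 58.0, 87.0]), (307, [587.0, 56.0, 87.0]), (308, [588.0, 54.0, 84.0]), (309, [587.0, 51.0, 88.0])]
```

View pics/top0h.png

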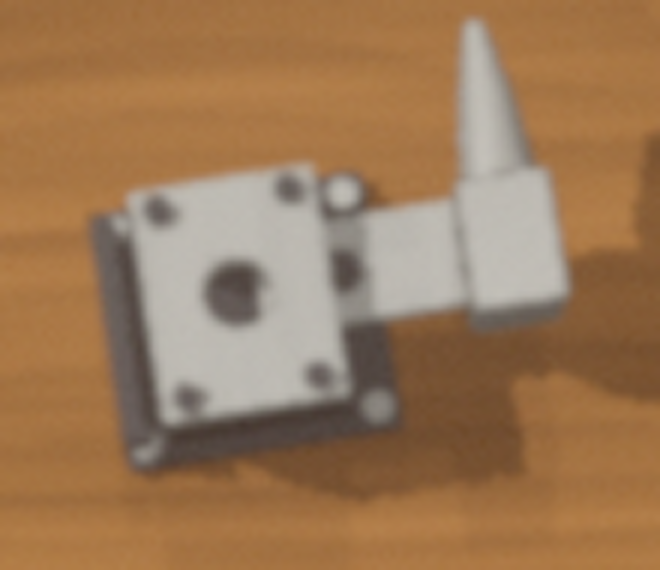

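```bash
cat >> h.py <<'E'
from scipy.spatial.transform import Rotation as R
HX,HY,YAW=581.4,74.8,np.radians(7.6)
def Rt(): 
    q=arm.get_obs()['eef_rot']; return R.from_quat([q[1],q[2],q[3],q[0]])
def go(x,y,z,yawdeg):
    """delta in tool axes to reach world tcp with tool down and tool-x at yawdeg"""
    o=arm.get_obs(); r=Rt(); d=r.inv().apply(np.array([x,y,z])-o['tcp_pos'])/10
    a=np.radians(yawdeg); M=np.array([[np.cos(a),np.sin(a),0],[np.sin(a),-np.cos(a),0],[0,0,-1]])
    rv=(r.inv()*R.from_matrix(M)).as_rotvec()
    print('delta cm',d.round(3),'rot',rv.round(4),'t',round(o['clock'],2))
def hol(x,y):
    c,s=np.cos(YAW),np.sin(YAW); return HX+c*x-s*y, HY+s*x+c*y
def inhol(p):
    c,s=np.cos(YAW),np.sin(YAW); dx,dy=p[0]-HX,p[1]-HY; return np.array([c*dx+s*dy,-s*dx+c*dy,p[2]])
E
python3 - <<'E'
from h import *
print(hol(0,-160)); go(*hol(0,-160),240,7.6)
E
```

```text
(np.float64(602.5610224411396), np.float64(-83.79448644024667))
delta cm [-31.376 -52.274   0.527] rot [-0.0000e+00  1.0000e-04 -1.3046e+00] t 0.85
```

Call:
{"api": "apply_moves", "payload": {"deltas": [{"x": -31.38,"y": -52.27,"z": 0.53,"rz": -1.305,"jaw": 1},{"x": -31.38,"y": -52.27,"z": 0.53,"rz": -1.305,"jaw": 1},{"x": -31.38,"y": -52.27,"z": 0.53,"rz": -1.305,"jaw": 1},{"x": -31.38,"y": -52.27,"z": 0.53,"rz": -1.305,"jaw": 1},{"x": -31.38,"y": -52.27,"z": 0.53,"rz": -1.305,"jaw": 1},{"x": -31.38,"y": -52.27,"z": 0.53,"rz": -1.305,"jaw": 1},{"x": -31.38,"y": -52.27,"z": 0.53,"rz": -1.305,"jaw": 1},{"x": -31.38,"y": -52.27,"z": 0.53,"rz": -1.305,"jaw": 1},{"x": -31.38,"y": -52.27,"z": 0.53,"rz": -1.305,"jaw": 1},{"x": -31.38,"y": -52.27,"z": 0.53,"rz": -1.305,"jaw": 1},{"x": -31.38,"y": -52.27,"z": 0.53,"rz": -1.305,"jaw": 1},{"x": -31.38,"y": -52.27,"z": 0.53,"rz": -1.305,"jaw": 1}]}}

```text
validation failed for argument at $.de...
```

```bash
python3 - <<'E'
from h import *
o=arm.get_obs(); p=arm.snapshot('wrist'); pickle.dump((p,o),open('w1.pkl','wb')); cv2.imwrite('pics/w1.png',p['pixels'])
print(o['tcp_pos'],o['clock'],o['opening'],o['joint_pos'].round(2),inhol(o['tcp_pos'])); W=world(p,ext(p,o)); z=W[...,2];X,Y=W[...,0],W[...,1]
m=((abs(z-86)<6)&(X<660)&(X>450)&(Y>25)&(Y<140)).astype(np.uint8)
nc,l,s,c=cv2.connectedComponentsWithStats(m); i=1+np.argmax(s[1:,4]);q=W[l==i]; print('bridge',cv2.minAreaRect(q[:,:2].astype(np.float32)),np.median(q[:,2]),s[i])
go(*hol(0,-160),87.5,7.6)
E
```

```text
[ 242.7033756  -575.93424393  245.27167005] 0.85 1.0026341618622971 [ 1.13  0.42 -0.01  1.61  0.    1.11 -0.05] [-421.78511965 -600.22310222  245.27167005]Traceback (most recent call last):
  File "<stdin>", line 5, in <module>
    return _wrapfunc(a, 'argmax', axis=axis, out=out, **kwds)
    return bound(*args, **kwds)
ValueError: attempt to get argmax of an empty sequence
```

View pics/w1.png

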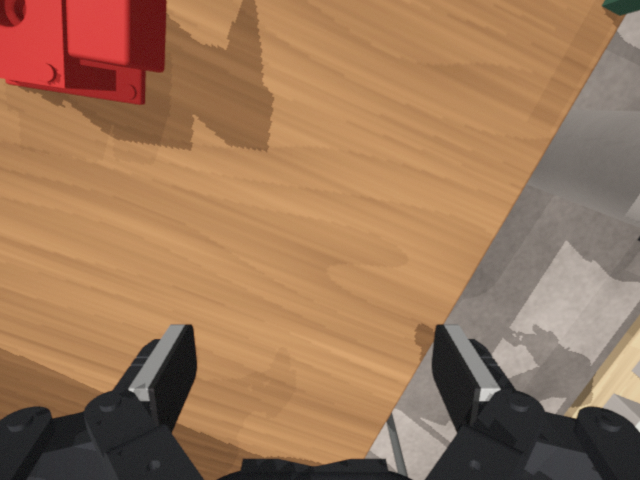

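The move was refused when its arguments were checked, so nothing moved. I'll try again with every key given.

Call:
{"api": "apply_moves", "payload": {"deltas": [{"x": -5,"y": -8,"z": 0,"rx": 0,"ry": 0,"rz": -0.18,"jaw": 1.0}]}}

```text
clock: 1.02
tcp_pos: [276.3, -526.7, 244.8]
eef_rot: [0.001, 0.879, -0.477, -0.0]
force: [2.1, 0.3, -0.4]
opening: 0.818
```

```bash
python3 - <<'E'
from h import *
go(*hol(0,-160),240,7.6)
E
```

```text
delta cm [-19.395 -51.483   0.396] rot [ 1.4000e-03  9.0000e-04 -1.1278e+00] t 1.02
```

Call:
{"api": "apply_moves", "payload": {"deltas": [{"x": -19.4,"y": -51.48,"z": 0.4,"rx": 0,"ry": 0,"rz": -1.128,"jaw": 1},{"x": -19.4,"y": -51.48,"z": 0.4,"rx": 0,"ry": 0,"rz": -1.128,"jaw": 1},{"x": -19.4,"y": -51.48,"z": 0.4,"rx": 0,"ry": 0,"rz": -1.128,"jaw": 1},{"x": -19.4,"y": -51.48,"z": 0.4,"rx": 0,"ry": 0,"rz": -1.128,"jaw": 1},{"x": -19.4,"y": -51.48,"z": 0.4,"rx": 0,"ry": 0,"rz": -1.128,"jaw": 1},{"x": -19.4,"y": -51.48,"z": 0.4,"rx": 0,"ry": 0,"rz": -1.128,"jaw": 1},{"x": -19.4,"y": -51.48,"z": 0.4,"rx": 0,"ry": 0,"rz": -1.128,"jaw": 1},{"x": -19.4,"y": -51.48,"z": 0.4,"rx": 0,"ry": 0,"rz": -1.128,"jaw": 1},{"x": -19.4,"y": -51.48,"z": 0.4,"rx": 0,"ry": 0,"rz": -1.128,"jaw": 1},{"x": -19.4,"y": -51.48,"z": 0.4,"rx": 0,"ry": 0,"rz": -1.128,"jaw": 1},{"x": -19.4,"y": -51.48,"z": 0.4,"rx": 0,"ry": 0,"rz": -1.128,"jaw": 1}]}}

```text
clock: 2.4
tcp_pos: [602.3, -84.2, 239.8]
eef_rot: [0.001, 0.998, 0.066, -0.001]
force: [1.0, 0.8, 0.2]
opening: 0.001
```

```bash
python3 - <<'E'
from h import *
o=arm.get_obs(); p=arm.snapshot('wrist'); pickle.dump((p,o),open('w1.pkl','wb')); cv2.imwrite('pics/w1b.png',p['pixels'])
print(o['tcp_pos'],o['clock'],o['opening'],o['joint_pos'].round(2),inhol(o['tcp_pos'])); W=world(p,ext(p,o)); z=W[...,2];X,Y=W[...,0],W[...,1]
m=((abs(z-86)<6)&(X<660)&(X>450)&(Y>25)&(Y<140)).astype(np.uint8)
nc,l,s,c=cv2.connectedComponentsWithStats(m); i=1+np.argmax(s[1:,4]);q=W[l==i]; print('bridge',cv2.minAreaRect(q[:,:2].astype(np.float32)),np.median(q[:,2]),s[i])
go(*hol(0,-160),87.5,7.6)
E
```

```text
[602.3301496  -84.16651235 239.77877332] 2.4 0.0013819728678486928 [ 0.45  0.43 -0.48  1.65  0.22  1.11  0.04] [  -0.27804756 -160.33822345  239.77877332]
bridge ((584.0306396484375, 47.25791549682617), (88.07547760009766, 17.927215576171875), 7.442785263061523) 86.73340203954285 [ 241    0  146   34 4881]
delta cm [ 0.083 -0.103 15.238] rot [ 0.0011  0.0019 -0.0009] t 2.45
```

View pics/w1b.png

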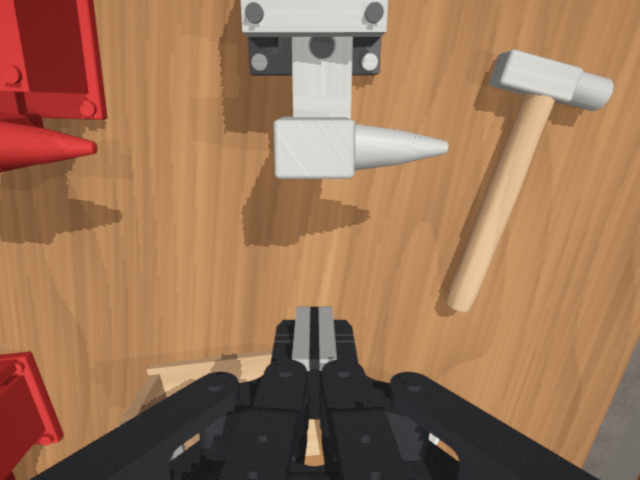

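The wrist view shows the block at (315,148), the bridge edge at (313,15), and the tongue's hole at (322,47), partly under the bridge. I'm using it to get the push-face distance and an early estimate of the tongue offset.

```bash
python3 - <<'E'
from h import *
p,o=pickle.load(open('w1.pkl','rb')); E=ext(p,o); W=world(p,E); f,cx,cy=K(p)
def ray(u,v,z):
    d=E[:3,:3]@np.array([(u-cx)/f,-(v-cy)/f,-1]); return E[:3,3]+d*(z-E[2,3])/d[2]
for u,v in [(280,148),(350,148),(315,125),(315,172),(315,177),(300,50),(340,60),(322,47),(322,90)]: print(u,v,inhol(W[v,u]).round(1))
W2=np.array([inhol(w) for w in W.reshape(-1,3)]).reshape(W.shape)
m=(abs(W2[...,2]-110)<4)&(W2[...,0]<20)&(abs(W2[...,1]+105)<30)&(abs(W2[...,0])<40); q=W2[m]; print('block x',np.percentile(q[:,0],[1,99]),'y',np.percentile(q[:,1],[1,99]))
print('bridge corners x', [inhol(ray(u,20,86)).round(1).tolist() for u in (242,386)])
print('tonguehole',inhol(ray(322,47,65)), [inhol(ray(u,80,65)).round(1).tolist() for u in (293,351)])
cv2.imwrite('pics/w1z.png',cv2.resize(p['pixels'][0:100,240:400],None,fx=5,fy=5,interpolation=cv2.INTER_CUBIC))
E
```

```text
280 148 [ -21.4 -103.5  111. ]
350 148 [  21.2 -103.4  111.7]
315 125 [-1.000e-01 -9.000e+01  1.104e+02]
315 172 [-1.000e-01 -1.182e+02  1.104e+02]
315 177 [-1.000e-01 -1.214e+02  1.098e+02]
300 50 [-10.1 -44.2  66.3]
340 60 [ 16.7 -50.3  66. ]
322 47 [  5.4 -36.2  12. ]
322 90 [  4.8 -69.1  64.2]
block x [-25.30984733  19.62216255] y [-122.12333225  -87.18896339]
bridge corners x [[-44.6, -29.7, 86.0], [43.1, -29.7, 86.0]]
tonguehole [  4.57547633 -42.25035199  65.        ] [[-15.1, -62.7, 65.0], [24.5, -62.7, 65.0]]
```

View pics/w1z.png

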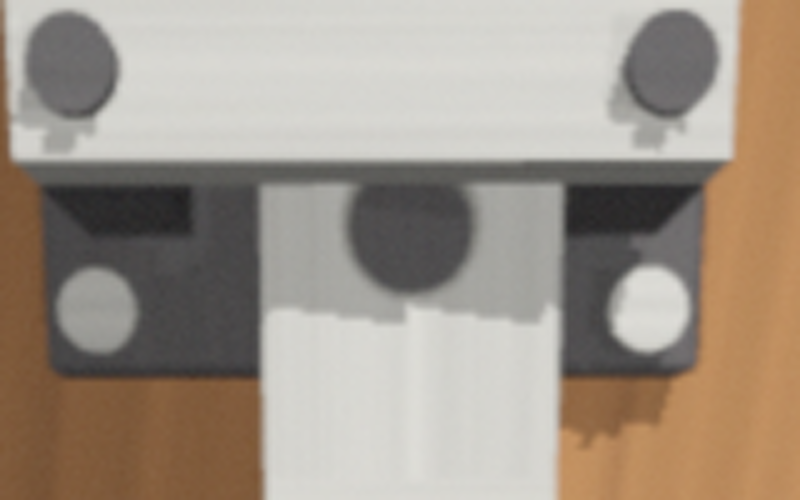

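Call:
{"api": "apply_moves", "payload": {"deltas": [{"x": 0.08,"y": -0.1,"z": 6,"rx": 0,"ry": 0,"rz": 0,"jaw": 1},{"x": 0.08,"y": -0.1,"z": 12,"rx": 0,"ry": 0,"rz": 0,"jaw": 1},{"x": 0.08,"y": -0.1,"z": 15.24,"rx": 0,"ry": 0,"rz": 0,"jaw": 1},{"x": 0.08,"y": -0.1,"z": 15.24,"rx": 0,"ry": 0,"rz": 0,"jaw": 1}]}}

```text
clock: 2.95
tcp_pos: [601.0, -84.9, 85.8]
eef_rot: [0.0, 0.998, 0.065, -0.003]
force: [0.0, -0.8, 1.2]
opening: 0.002
```

Call:
{"api": "apply_moves", "payload": {"deltas": [{"x": 0,"y": -1.2,"z": -0.1,"rx": 0,"ry": 0,"rz": 0,"jaw": 1},{"x": 0,"y": -2.2,"z": -0.1,"rx": 0,"ry": 0,"rz": 0,"jaw": 1},{"x": 0,"y": -2.5,"z": -0.1,"rx": 0,"ry": 0,"rz": 0,"jaw": 1},{"x": 0,"y": -2.7,"z": -0.1,"rx": 0,"ry": 0,"rz": 0,"jaw": 1},{"x": 0,"y": -2.9,"z": -0.1,"rx": 0,"ry": 0,"rz": 0,"jaw": 1}]}}

```text
clock: 3.58
tcp_pos: [597.8, -58.1, 87.4]
eef_rot: [0.002, 0.998, 0.064, -0.002]
force: [0.7, -12.1, 6.2]
opening: -0.001
```

```bash
python3 - <<'E'
from h import *
o=arm.get_obs(); print(inhol(o['tcp_pos']),o['force'])
E
```

```text
[  -1.34894844 -133.84843255   87.4236144 ] [  0.66455398 -12.0781675    6.17331267]
```

Call:
{"api": "apply_moves", "payload": {"deltas": [{"x": 0,"y": -0.5,"z": 0,"rx": 0,"ry": 0,"rz": 0,"jaw": 1},{"x": 0,"y": -0.8,"z": 0,"rx": 0,"ry": 0,"rz": 0,"jaw": 1},{"x": 0,"y": -1.1,"z": 0,"rx": 0,"ry": 0,"rz": 0,"jaw": 1},{"x": 0,"y": -1.4,"z": 0,"rx": 0,"ry": 0,"rz": 0,"jaw": 1},{"x": 0,"y": -1.7,"z": 0,"rx": 0,"ry": 0,"rz": 0,"jaw": 1},{"x": 0,"y": -2.0,"z": 0,"rx": 0,"ry": 0,"rz": 0,"jaw": 1}]}}

```text
clock: 4.32
tcp_pos: [595.4, -40.8, 87.5]
eef_rot: [0.003, 0.998, 0.063, -0.002]
force: [1.0, -12.6, 1.1]
opening: -0.006
```

```bash
python3 - <<'E'
from h import *
o=arm.get_obs(); print(inhol(o['tcp_pos']),o['force'])
E
```

```text
[  -1.40730947 -116.44699192   87.50182429] [  1.00196387 -12.60110321   1.1086387 ]
```

Call:
{"api": "apply_moves", "payload": {"deltas": [{"x": 0,"y": -0.5,"z": 0,"rx": 0,"ry": 0,"rz": 0,"jaw": 1},{"x": 0,"y": -0.8,"z": 0,"rx": 0,"ry": 0,"rz": 0,"jaw": 1},{"x": 0,"y": -1.1,"z": 0,"rx": 0,"ry": 0,"rz": 0,"jaw": 1},{"x": 0,"y": -1.35,"z": 0,"rx": 0,"ry": 0,"rz": 0,"jaw": 1},{"x": 0,"y": -1.55,"z": 0,"rx": 0,"ry": 0,"rz": 0,"jaw": 1},{"x": 0,"y": -1.7,"z": 0,"rx": 0,"ry": 0,"rz": 0,"jaw": 1},{"x": 0,"y": -1.8,"z": 0,"rx": 0,"ry": 0,"rz": 0,"jaw": 1}]}}

```text
clock: 5.2
tcp_pos: [593.3, -25.5, 87.5]
eef_rot: [0.004, 0.998, 0.062, -0.002]
force: [1.9, -12.6, 1.2]
opening: 0.001
```

```bash
python3 - <<'E'
from h import *
o=arm.get_obs(); print(inhol(o['tcp_pos']),o['force'])
E
```

```text
[  -1.44860342 -101.00360629   87.53196945] [  1.88626434 -12.57765588   1.21701014]
```

Call:
{"api": "apply_moves", "payload": {"deltas": [{"x": 0,"y": -0.3,"z": 0,"rx": 0,"ry": 0,"rz": 0,"jaw": 1},{"x": 0,"y": -0.4,"z": 0,"rx": 0,"ry": 0,"rz": 0,"jaw": 1},{"x": 0,"y": -0.5,"z": 0,"rx": 0,"ry": 0,"rz": 0,"jaw": 1},{"x": 0,"y": -0.6,"z": 0,"rx": 0,"ry": 0,"rz": 0,"jaw": 1}]}}

```text
clock: 5.7
tcp_pos: [592.9, -23.1, 87.6]
eef_rot: [0.006, 0.998, 0.06, -0.002]
force: [2.8, -18.4, 0.7]
opening: 0.001
```

```bash
python3 - <<'E'
from h import *
o=arm.get_obs(); print(inhol(o['tcp_pos']),o['force'])
E
```

```text
[ -1.50339163 -98.52145464  87.58881242] [  2.83832589 -18.38488768   0.69964868]
```

Call:
{"api": "apply_moves", "payload": {"deltas": [{"x": 0,"y": -0.4,"z": 0,"rx": 0,"ry": 0,"rz": 0,"jaw": 1},{"x": 0,"y": -0.45,"z": 0,"rx": 0,"ry": 0,"rz": 0,"jaw": 1},{"x": 0,"y": -0.5,"z": 0,"rx": 0,"ry": 0,"rz": 0,"jaw": 1}]}}

```text
clock: 6.08
tcp_pos: [592.9, -23.1, 87.7]
eef_rot: [0.008, 0.998, 0.058, -0.002]
force: [3.8, -25.9, -0.7]
opening: 0.004
```

```bash
python3 - <<'E'
from h import *
o=arm.get_obs(); print(inhol(o['tcp_pos']),o['force'])
E
```

```text
[ -1.57841926 -98.530595    87.65061843] [  3.76321301 -25.90916632  -0.70159708]
```

The stake is at its stop: the force rose from 12 N to 26 N with no further travel. I'll back off, rise, and look straight down through the bridge hole.

Call:
{"api": "apply_moves", "payload": {"deltas": [{"x": 0,"y": 1.5,"z": 0,"rx": 0,"ry": 0,"rz": 0,"jaw": 1},{"x": 0,"y": 1.8,"z": -3,"rx": 0,"ry": 0,"rz": 0,"jaw": 1},{"x": 0,"y": 1.5,"z": -8,"rx": 0,"ry": 0,"rz": 0,"jaw": 1},{"x": 0.1,"y": -1.6,"z": -9,"rx": 0,"ry": 0,"rz": 0,"jaw": 1},{"x": 0.1,"y": -1.6,"z": -9,"rx": 0,"ry": 0,"rz": 0,"jaw": 1},{"x": 0.1,"y": -1.6,"z": -9,"rx": 0,"ry": 0,"rz": 0,"jaw": 1}]}}

```text
clock: 6.82
tcp_pos: [592.1, -6.3, 177.0]
eef_rot: [0.008, 0.998, 0.058, -0.002]
force: [0.3, -0.8, 0.2]
opening: -0.003
```

```bash
python3 - <<'E'
from h import *
o=arm.get_obs(); p=arm.snapshot('wrist'); pickle.dump((p,o),open('w2.pkl','wb')); cv2.imwrite('pics/w2.png',p['pixels'])
print(inhol(o['tcp_pos']),o['clock'],np.abs(o['qvel']).max()); W=world(p,ext(p,o)); z=W[...,2];X,Y=W[...,0],W[...,1]
m=((abs(z-86)<6)&(X<660)&(X>450)&(Y>25)&(Y<140)).astype(np.uint8)
nc,l,s,c=cv2.connectedComponentsWithStats(m); i=1+np.argmax(s[1:,4]);q=W[l==i]; print('bridge',cv2.minAreaRect(q[:,:2].astype(np.float32)),np.median(q[:,2]),s[i])
cv2.imwrite('pics/w2z.png',cv2.resize(p['pixels'][20:170,230:400],None,fx=4,fy=4,interpolation=cv2.INTER_CUBIC))
E
```

```text
[-8.65114718e-02 -8.18381166e+01  1.77023972e+02] 6.825 0.008208135425525996
bridge ((580.4022216796875, 73.47882080078125), (88.47966003417969, 70.38370513916016), 7.7326507568359375) 86.68242565044442 [  216    25   187   152 24006]
```

View pics/w2.png

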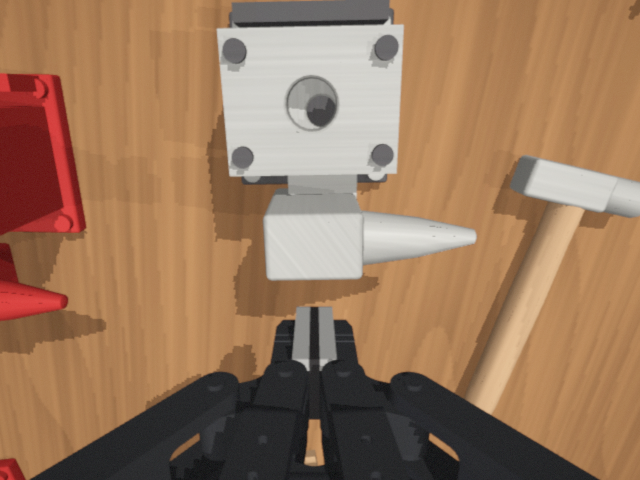

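View pics/w2z.png

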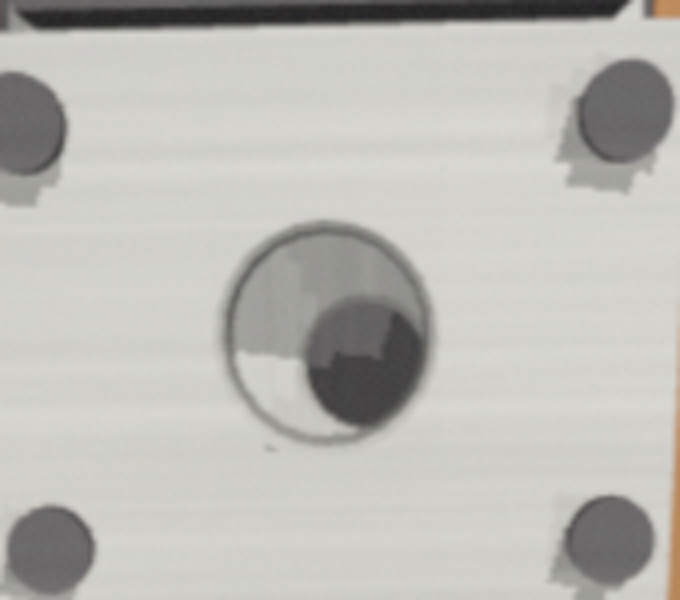

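```bash
python3 - <<'E'
from h import *
p,o=pickle.load(open('w2.pkl','rb')); E=ext(p,o); f,cx,cy=K(p)
def ray(u,v,z):
    d=E[:3,:3]@np.array([(u-cx)/f,-(v-cy)/f,-1]); return E[:3,3]+d*(z-E[2,3])/d[2]
z=lambda a,b:(230+(a+.5)/4-.5,20+(b+.5)/4-.5)
for n,zz,pts in [('hole',86,[(222,335),(434,335),(328,220),(328,446)]),('tongue',65,[(306,361),(426,361),(366,296),(366,428)])]:
    for q in pts: w=ray(*z(*q),zz); print(n,inhol(w).round(2),w.round(1))
E
```

```text
hole [-13.89  -0.35  86.  ] [567.7  72.6  86. ]
hole [12.61 -0.78 86.  ] [594.   75.7  86. ]
hole [-0.39 12.76 86.  ] [579.3  87.4  86. ]
hole [ -0.88 -14.    86.  ] [582.4  60.8  86. ]
tongue [-3.94 -4.29 65.  ] [578.1  70.   65. ]
tongue [12.57 -4.55 65.  ] [594.5  71.9  65. ]
tongue [ 4.4  4.  65. ] [585.2  79.3  65. ]
tongue [  4.22 -13.32  65.  ] [587.3  62.2  65. ]
```

Looking down the hole, the tongue's hole is about (+5, −4) mm off the bridge hole (holder axes), which roughly agrees with the earlier estimate. Next is the rack.

```bash
sed -i 's/^HX,HY.*/HX,HY,YAW=580.9,74.2,np.radians(7.6)/' h.py; python3 - <<'E'
from h import *
go(498.7,-302.6,190,-74.7)
E
```

```text
delta cm [-12.701  28.343  -0.773] rot [ 0.0177 -0.0071  1.4195] t 6.88
```

Call:
{"api": "apply_moves", "payload": {"deltas": [{"x": -12.7,"y": 28.34,"z": -1.5,"rx": 0.018,"ry": -0.007,"rz": 1.42,"jaw": 0},{"x": -12.7,"y": 28.34,"z": -0.77,"rx": 0.018,"ry": -0.007,"rz": 1.42,"jaw": -1},{"x": -12.7,"y": 28.34,"z": -0.77,"rx": 0.018,"ry": -0.007,"rz": 1.42,"jaw": -1},{"x": -12.7,"y": 28.34,"z": -0.77,"rx": 0.018,"ry": -0.007,"rz": 1.42,"jaw": -1},{"x": -12.7,"y": 28.34,"z": -0.77,"rx": 0.018,"ry": -0.007,"rz": 1.42,"jaw": -1},{"x": -12.7,"y": 28.34,"z": -0.77,"rx": 0.018,"ry": -0.007,"rz": 1.42,"jaw": -1},{"x": -12.7,"y": 28.34,"z": -0.77,"rx": 0.018,"ry": -0.007,"rz": 1.42,"jaw": -1},{"x": -12.7,"y": 28.34,"z": -0.77,"rx": 0.018,"ry": -0.007,"rz": 1.42,"jaw": -1},{"x": -12.7,"y": 28.34,"z": -0.77,"rx": 0.018,"ry": -0.007,"rz": 1.42,"jaw": -1},{"x": -12.7,"y": 28.34,"z": -0.77,"rx": 0.018,"ry": -0.007,"rz": 1.42,"jaw": -1}]}}

```text
clock: 8.12
tcp_pos: [498.5, -302.9, 189.7]
eef_rot: [-0.0, 0.795, -0.606, -0.0]
force: [0.5, 0.6, 0.2]
opening: 1.002
```

```bash
python3 - <<'E'
from h import *
o=arm.get_obs(); p=arm.snapshot('wrist'); pickle.dump((p,o),open('w3.pkl','wb')); cv2.imwrite('pics/w3.png',p['pixels'])
print(o['tcp_pos'],o['eef_rot'],o['clock'],np.abs(o['qvel']).max()); E=ext(p,o);W=world(p,E)
print('joints',o['joint_pos'].round(2))
m=(W[...,2]>112)&(W[...,2]<140)&(abs(W[...,0]-498)<40)&(abs(W[...,1]+302)<40); q=W[m]
print(m.sum(),np.median(q[:,2]),cv2.minEnclosingCircle(q[q[:,2]>126][:,:2].astype(np.float32)),q[q[:,2]>126].mean(0))
E
```

```text
[ 498.45215647 -302.86424295  189.65313953] [-3.99496198e-05  7.95450401e-01 -6.06018666e-01 -1.83087354e-04] 8.125 0.006711572789543887
joints [ 0.57  0.4  -0.1   1.77  0.05  0.97 -0.85]
1596 130.2312156948342 ((497.435546875, -305.0347900390625), 10.362183570861816) [ 498.31094723 -304.86567878  130.28689445]
```

View pics/w3.png

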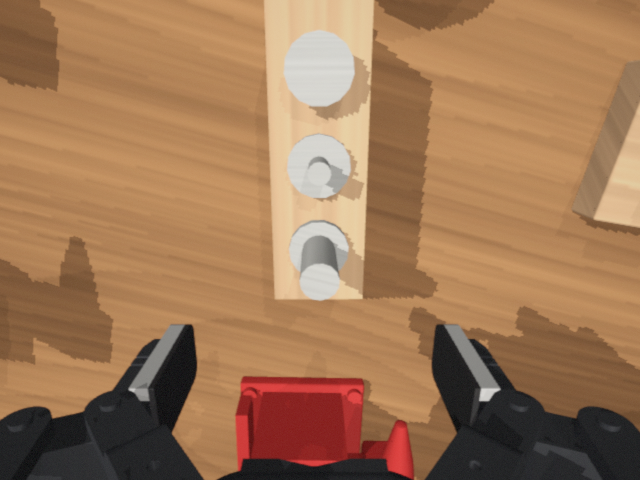

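The wrist view shows the drift's grip top at (320,281), the punch at (320,172) and the pin at (320,68). I'll descend over the drift with the jaws across the row.

```bash
python3 - <<'E'
from h import *
go(498.0,-304.5,104,-74.7)
E
```

```text
delta cm [0.155 0.099 8.578] rot [-0.      0.0003  0.0014] t 8.18
```

Call:
{"api": "apply_moves", "payload": {"deltas": [{"x": 0.15,"y": 0.1,"z": 4,"rx": 0,"ry": 0,"rz": 0,"jaw": -1},{"x": 0.15,"y": 0.1,"z": 7,"rx": 0,"ry": 0,"rz": 0,"jaw": -1},{"x": 0.15,"y": 0.1,"z": 8.58,"rx": 0,"ry": 0,"rz": 0,"jaw": -0.2},{"x": 0.15,"y": 0.1,"z": 8.58,"rx": 0,"ry": 0,"rz": 0,"jaw": 0.3},{"x": 0.15,"y": 0.1,"z": 8.58,"rx": 0,"ry": 0,"rz": 0,"jaw": 1},{"x": 0.15,"y": 0.1,"z": 8.58,"rx": 0,"ry": 0,"rz": 0,"jaw": 1},{"x": 0.15,"y": 0.1,"z": 8.58,"rx": 0,"ry": 0,"rz": 0,"jaw": 1},{"x": 0.15,"y": 0.1,"z": 8.58,"rx": 0,"ry": 0,"rz": 0,"jaw": 1}]}}

```text
clock: 9.18
tcp_pos: [498.6, -304.9, 105.2]
eef_rot: [-0.0, 0.795, -0.606, 0.001]
force: [-1.3, 0.3, 7.2]
opening: 0.221
```

```bash
python3 - <<'E'
from h import *
o=arm.get_obs();print(o['tcp_pos'],o['force'],o['torque'],o['opening'])
go(498.0,-304.5,250,-74.7)
E
```

```text
[ 498.58181436 -304.88365918  105.23067562] [-1.33457571  0.343629    7.18248222] [0.10623905 0.18774925 0.01621083] 0.22054291467301881
delta cm [ -0.034   0.026 -14.477] rot [-0.0014 -0.0013  0.0014] t 9.18
```

Call:
{"api": "apply_moves", "payload": {"deltas": [{"x": 0,"y": 0,"z": -2,"rx": 0,"ry": 0,"rz": 0,"jaw": 1},{"x": 0,"y": 0,"z": -5,"rx": 0,"ry": 0,"rz": 0,"jaw": 1},{"x": 0,"y": 0,"z": -9,"rx": 0,"ry": 0,"rz": 0,"jaw": 1},{"x": 0,"y": 0,"z": -13,"rx": 0,"ry": 0,"rz": 0,"jaw": 1},{"x": 0,"y": 0,"z": -14.5,"rx": 0,"ry": 0,"rz": 0,"jaw": 1},{"x": 0,"y": 0,"z": -14.5,"rx": 0,"ry": 0,"rz": 0,"jaw": 1}]}}

```text
clock: 9.93
tcp_pos: [498.4, -304.8, 250.4]
eef_rot: [-0.0, 0.795, -0.606, 0.001]
force: [-0.4, 0.3, -3.6]
opening: 0.223
```

```bash
python3 - <<'E'
from h import *
o=arm.get_obs();print(o['tcp_pos'],o['force'],o['torque'],o['opening'])
p=arm.snapshot('wrist'); cv2.imwrite('pics/w4.png',p['pixels']); pickle.dump((p,o),open('w4.pkl','wb'))
go(*hol(3.2,-2.6),245,7.6)
E
```

```text
[ 498.40238823 -304.76670556  250.42676102] [-0.42818647  0.28693683 -3.59713863] [-0.0409949  -0.00555294  0.06607566] 0.22255503182021932
delta cm [-34.018 -18.321   0.421] rot [-2.000e-04 -1.000e-03 -1.435e+00] t 9.97
```

View pics/w4.png

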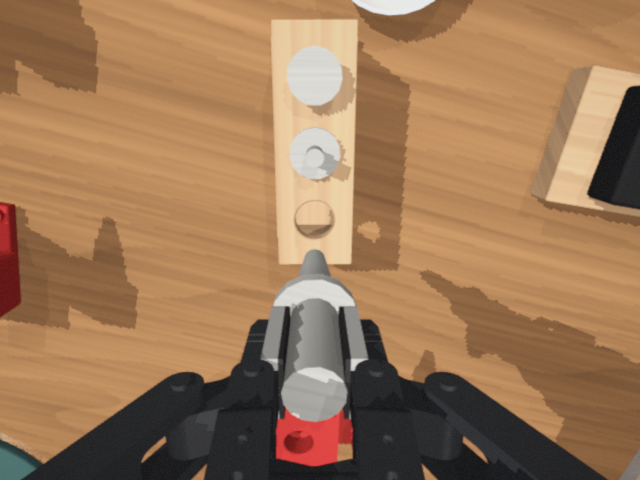

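The drift is held, with its tip at (314,255) and the grip top at (314,395). Next I check its tilt and where it sits in the tool frame.

```bash
python3 - <<'E'
from h import *
p,o=pickle.load(open('w4.pkl','rb')); W=world(p,np.array(p['T_tool_cam']))
sub=W[250:420,250:380].reshape(-1,3)
for lo,hi in [(-30,-15),(-15,0),(0,15),(15,24),(24,35),(35,45),(45,55),(55,65),(65,75),(75,85),(85,95)]:
    q=sub[(sub[:,2]>lo)&(sub[:,2]<hi)&(abs(sub[:,0])<20)&(abs(sub[:,1])<25)]
    if len(q)>5: print(lo,hi,len(q),'x',q[:,0].min().round(1),q[:,0].max().round(1),'y',q[:,1].min().round(1),q[:,1].max().round(1), 'z', q[:,2].max().round(1))
cv2.imwrite('pics/w4z.png',cv2.resize(p['pixels'][240:430,230:400],None,fx=3,fy=3))
q=sub[(sub[:,2]>-30)&(sub[:,2]<-15)]; print('top z',np.median(q[q[:,2]<np.percentile(q[:,2],50)][:,2]))
E
```

```text
-30 -15 6104 x -20.0 19.9 y -13.4 12.1 z -15.0
-15 0 2783 x -20.0 20.0 y -11.8 -1.3 z -0.0
0 15 1686 x -20.0 19.9 y -11.7 -1.6 z 15.0
15 24 1942 x -17.1 15.9 y -17.3 -0.4 z 24.0
24 35 199 x -17.3 16.5 y -16.8 -3.5 z 27.2
45 55 66 x -5.7 4.8 y -7.3 -4.4 z 55.0
55 65 215 x -8.5 7.1 y -7.4 0.0 z 65.0
65 75 147 x -8.2 7.2 y -6.9 0.4 z 74.9
75 85 103 x -7.4 5.4 y -6.1 -0.5 z 84.9
85 95 50 x -6.1 5.7 y -5.0 0.5 z 91.3
top z -25.39783957980238
```

Call:
{"api": "apply_moves", "payload": {"deltas": [{"x": -34.02,"y": -18.32,"z": 0.42,"rx": 0,"ry": 0,"rz": -1.435,"jaw": 1},{"x": -34.02,"y": -18.32,"z": 0.42,"rx": 0,"ry": 0,"rz": -1.435,"jaw": 1},{"x": -34.02,"y": -18.32,"z": 0.42,"rx": 0,"ry": 0,"rz": -1.435,"jaw": 1},{"x": -34.02,"y": -18.32,"z": 0.42,"rx": 0,"ry": 0,"rz": -1.435,"jaw": 1},{"x": -34.02,"y": -18.32,"z": 0.42,"rx": 0,"ry": 0,"rz": -1.435,"jaw": 1},{"x": -34.02,"y": -18.32,"z": 0.42,"rx": 0,"ry": 0,"rz": -1.435,"jaw": 1},{"x": -34.02,"y": -18.32,"z": 0.42,"rx": 0,"ry": 0,"rz": -1.435,"jaw": 1},{"x": -34.02,"y": -18.32,"z": 0.42,"rx": 0,"ry": 0,"rz": -1.435,"jaw": 1},{"x": -34.02,"y": -18.32,"z": 0.42,"rx": 0,"ry": 0,"rz": -1.435,"jaw": 1},{"x": -34.02,"y": -18.32,"z": 0.42,"rx": 0,"ry": 0,"rz": -1.435,"jaw": 1},{"x": -34.02,"y": -18.32,"z": 0.42,"rx": 0,"ry": 0,"rz": -1.435,"jaw": 1}]}}

```text
clock: 11.35
tcp_pos: [584.3, 71.8, 244.7]
eef_rot: [0.0, 0.998, 0.065, 0.0]
force: [0.9, 0.1, -2.6]
opening: 0.22
```

```bash
python3 - <<'E'
from h import *
o=arm.get_obs();print(inhol(o['tcp_pos']),o['force'],o['opening'])
p=arm.snapshot('wrist'); cv2.imwrite('pics/w5.png',p['pixels']); pickle.dump((p,o),open('w5.pkl','wb'))
cv2.imwrite('pics/w5z.png',cv2.resize(p['pixels'][130:310,230:400],None,fx=3.3,fy=3.3,interpolation=cv2.INTER_CUBIC))
s=arm.snapshot('side'); cv2.imwrite('pics/s5z.png',cv2.resize(s['pixels'][140:310,220:370],None,fx=3.5,fy=3.5,interpolation=cv2.INTER_CUBIC))
E
```

```text
[  3.01351937  -2.79382774 244.6860091 ] [ 0.85829744  0.06705641 -2.62322417] 0.21979099752910822
```

View pics/w5z.png

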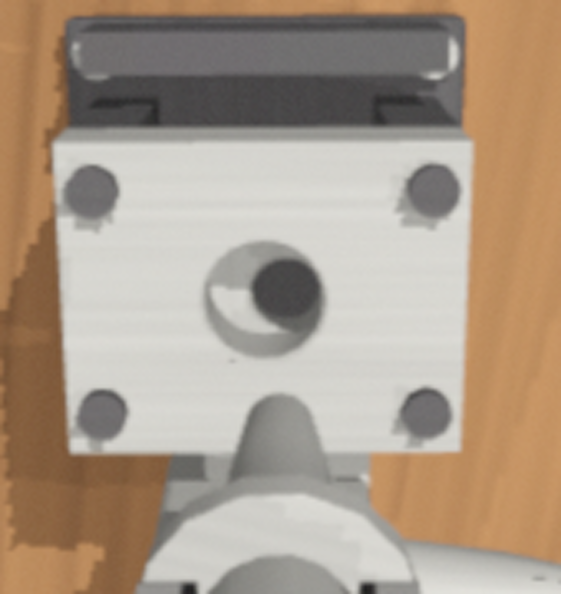

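View pics/s5z.png

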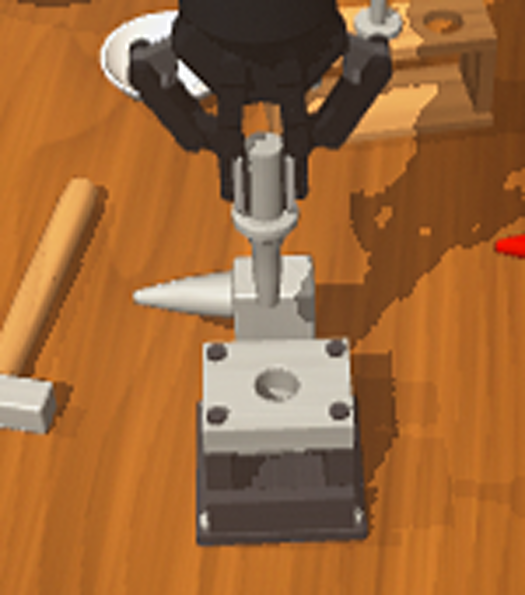

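```bash
python3 - <<'E'
from h import *
p,o=pickle.load(open('w5.pkl','rb')); E=ext(p,o); f,cx,cy=K(p)
def ray(u,v,z):
    d=E[:3,:3]@np.array([(u-cx)/f,-(v-cy)/f,-1]); return E[:3,3]+d*(z-E[2,3])/d[2]
z=lambda a,b:(230+(a+.5)/3.3-.5,130+(b+.5)/3.3-.5)
print('hole',[inhol(ray(*z(a,b),86)).round(2).tolist() for a,b in [(204,299),(326,299),(265,240),(265,358)]])
print('tongue left/top/bottom',[inhol(ray(*z(a,b),65)).round(2).tolist() for a,b in [(252,290),(287,257),(290,333)]])
print('tip +y edge',inhol(ray(*z(281,394),o['tcp_pos'][2]-90.8)))
go(*hol(3.3,-2.4),185,7.6)
E
```

```text
hole [[-13.27, 0.16, 86.0], [13.32, 0.1, 86.0], [0.09, 13.27, 86.0], [-0.04, -13.4, 86.0]]
tongue left/top/bottom [[-3.2, -3.55, 65.0], [4.97, 4.34, 65.0], [5.68, -14.06, 65.0]]
tip +y edge [  3.31528548   2.26585183 153.8860091 ]
delta cm [ 0.014 -0.034  5.994] rot [ 0.0006 -0.0008 -0.0011] t 11.45
```

Call:
{"api": "apply_moves", "payload": {"deltas": [{"x": 0.04,"y": -0.05,"z": 4,"rx": 0,"ry": 0,"rz": 0,"jaw": 1},{"x": 0.04,"y": -0.05,"z": 6.4,"rx": 0,"ry": 0,"rz": 0,"jaw": 1},{"x": 0.04,"y": -0.05,"z": 6.8,"rx": 0,"ry": 0,"rz": 0,"jaw": 1},{"x": 0.04,"y": -0.05,"z": 7.2,"rx": 0,"ry": 0,"rz": 0,"jaw": 1},{"x": 0.04,"y": -0.05,"z": 7.6,"rx": 0,"ry": 0,"rz": 0,"jaw": 1}]}}

```text
clock: 12.08
tcp_pos: [585.2, 72.5, 169.7]
eef_rot: [0.0, 0.998, 0.066, 0.001]
force: [-0.3, 0.4, -3.2]
opening: 0.218
```

```bash
python3 - <<'E'
from h import *
o=arm.get_obs();print(inhol(o['tcp_pos']),o['force'],o['opening'])
go(*hol(3.4,-2.3),163,7.6)
E
```

```text
[  4.06060994  -2.223181   169.72399822] [-0.31839149  0.4108676  -3.21822307] 0.21790497010943433
delta cm [-0.068  0.007  0.672] rot [ 0.0007 -0.0023 -0.0013] t 12.07
```

Call:
{"api": "apply_moves", "payload": {"deltas": [{"x": -0.05,"y": 0.01,"z": 0.4,"rx": 0,"ry": 0,"rz": 0,"jaw": 1},{"x": -0.05,"y": 0.01,"z": 0.8,"rx": 0,"ry": 0,"rz": 0,"jaw": 1},{"x": -0.05,"y": 0.01,"z": 1.1,"rx": 0,"ry": 0,"rz": 0,"jaw": 1},{"x": -0.05,"y": 0.01,"z": 1.3,"rx": 0,"ry": 0,"rz": 0,"jaw": 1},{"x": -0.05,"y": 0.01,"z": 1.5,"rx": 0,"ry": 0,"rz": 0,"jaw": 1},{"x": -0.05,"y": 0.01,"z": 1.65,"rx": 0,"ry": 0,"rz": 0,"jaw": 1}]}}

```text
clock: 12.82
tcp_pos: [584.8, 72.4, 153.1]
eef_rot: [0.0, 0.998, 0.066, 0.001]
force: [-0.5, -0.2, -3.7]
opening: 0.219
```

```bash
python3 - <<'E'
from h import *
o=arm.get_obs();t=inhol(o['tcp_pos']);print(t,'tip z',t[2]-90.8,o['force'],o['torque'])
E
```

```text
[  3.62815666  -2.34485184 153.11759984] tip z 62.31759983539531 [-0.51131557 -0.23653496 -3.69362667] [-0.00429053 -0.00935379  0.01819304]
```

The tip is 2–3 mm below the tongue's top with no contact force, so it is in the hole. I'm going down gently from here.

Call:
{"api": "apply_moves", "payload": {"deltas": [{"x": -0.02,"y": -0.02,"z": 0.25,"rx": 0,"ry": 0,"rz": 0,"jaw": 1},{"x": -0.04,"y": -0.03,"z": 0.5,"rx": 0,"ry": 0,"rz": 0,"jaw": 1},{"x": -0.04,"y": -0.03,"z": 0.75,"rx": 0,"ry": 0,"rz": 0,"jaw": 1},{"x": -0.04,"y": -0.03,"z": 1.0,"rx": 0,"ry": 0,"rz": 0,"jaw": 1}]}}

```text
clock: 13.32
tcp_pos: [584.7, 72.4, 143.1]
eef_rot: [0.0, 0.998, 0.066, 0.001]
force: [2.1, -2.4, -0.4]
opening: 0.219
```

```bash
python3 - <<'E'
from h import *
o=arm.get_obs();t=inhol(o['tcp_pos']);print(t,'tip z',t[2]-90.8,o['force'],o['torque'])
E
```

```text
[  3.53807757  -2.25302649 143.12583814] tip z 52.3258381357558 [ 2.1140782  -2.44945295 -0.3846963 ] [-0.51944204 -0.5674407   0.02924063]
```

Call:
{"api": "apply_moves", "payload": {"deltas": [{"x": -0.03,"y": -0.03,"z": 0.2,"rx": 0,"ry": 0,"rz": 0,"jaw": 1},{"x": -0.06,"y": -0.06,"z": 0.4,"rx": 0,"ry": 0,"rz": 0,"jaw": 1},{"x": -0.1,"y": -0.1,"z": 0.6,"rx": 0,"ry": 0,"rz": 0,"jaw": 1},{"x": -0.14,"y": -0.13,"z": 0.8,"rx": 0,"ry": 0,"rz": 0,"jaw": 1}]}}

```text
clock: 13.82
tcp_pos: [584.4, 72.8, 135.8]
eef_rot: [0.001, 0.998, 0.065, 0.003]
force: [7.1, -6.7, 5.1]
opening: 0.215
```

```bash
python3 - <<'E'
from h import *
o=arm.get_obs();t=inhol(o['tcp_pos']);print(t,'tip z',t[2]-90.8,o['force'],o['torque'],o['eef_rot'].round(4))
E
```

```text
[  3.25343381  -1.80457055 135.78792627] tip z 44.98792626566198 [ 7.12689064 -6.7295047   5.11927211] [-1.78021976 -1.94808589 -0.05566236] [8.000e-04 9.979e-01 6.520e-02 2.800e-03]
```

Call:
{"api": "apply_moves", "payload": {"deltas": [{"x": -0.12,"y": -0.1,"z": 0.2,"rx": 0,"ry": 0,"rz": 0,"jaw": 1},{"x": -0.2,"y": -0.16,"z": 0.35,"rx": 0,"ry": 0,"rz": 0,"jaw": 1},{"x": -0.28,"y": -0.22,"z": 0.45,"rx": 0,"ry": 0,"rz": 0,"jaw": 1},{"x": -0.36,"y": -0.28,"z": 0.5,"rx": 0,"ry": 0,"rz": 0,"jaw": 1}]}}

```text
clock: 14.32
tcp_pos: [582.3, 74.3, 131.8]
eef_rot: [0.001, 0.998, 0.065, 0.005]
force: [8.9, -7.0, 4.1]
opening: 0.218
```

```bash
python3 - <<'E'
from h import *
o=arm.get_obs();t=inhol(o['tcp_pos']);print(t,'tip z',t[2]-90.8,o['force'],o['torque'],o['eef_rot'].round(4))
p=arm.snapshot('wrist'); cv2.imwrite('pics/w6.png',p['pixels']); pickle.dump((p,o),open('w6.pkl','wb'))
E
```

```text
[ 1.35327373e+00 -1.20195298e-01  1.31780959e+02] tip z 40.980958709126654 [ 8.93573784 -6.9658791   4.13443009] [-1.89534886 -2.43408977  0.00327551] [0.0012 0.9979 0.0647 0.0048]
```

View pics/w6.png

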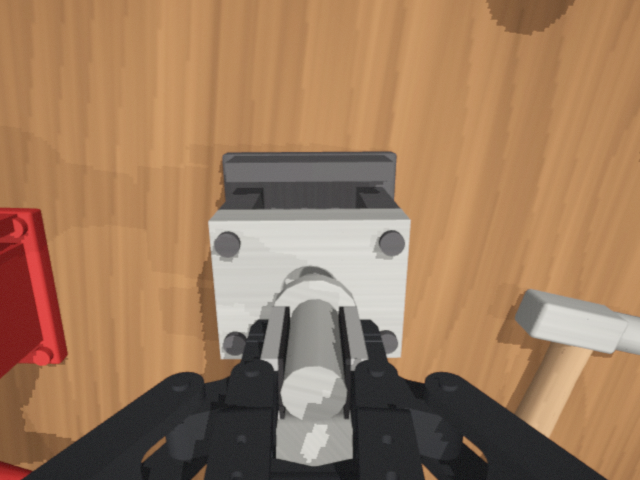

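Call:
{"api": "apply_moves", "payload": {"deltas": [{"x": -0.22,"y": -0.18,"z": 0.1,"rx": 0,"ry": 0,"rz": 0,"jaw": 1},{"x": -0.28,"y": -0.2,"z": 0.2,"rx": 0,"ry": 0,"rz": 0,"jaw": 1},{"x": -0.32,"y": -0.22,"z": 0.3,"rx": 0,"ry": 0,"rz": 0,"jaw": 1}]}}

```text
clock: 14.75
tcp_pos: [580.5, 75.2, 129.7]
eef_rot: [0.002, 0.998, 0.064, 0.007]
force: [9.9, -7.1, 5.6]
opening: 0.218
```

```bash
python3 - <<'E'
from h import *
o=arm.get_obs();t=inhol(o['tcp_pos']);print(t,'tip z',t[2]-90.8,o['force'],o['torque'],o['eef_rot'].round(4))
go(o['tcp_pos'][0],o['tcp_pos'][1],o['tcp_pos'][2],7.6)
E
```

```text
[ -0.26952067   1.03428701 129.70462716] tip z 38.90462715767531 [ 9.92965036 -7.14158034  5.56098803] [-1.8768947  -2.47649838 -0.0396432 ] [0.0017 0.9979 0.0643 0.0067]
delta cm [0. 0. 0.] rot [ 0.0043 -0.0132 -0.004 ] t 14.75
```

Call:
{"api": "apply_moves", "payload": {"deltas": [{"x": -0.2,"y": -0.13,"z": 0.2,"rx": 0.004,"ry": -0.013,"rz": 0,"jaw": 1},{"x": -0.2,"y": -0.13,"z": 0.4,"rx": 0.008,"ry": -0.026,"rz": 0,"jaw": 1},{"x": -0.2,"y": -0.13,"z": 0.6,"rx": 0.008,"ry": -0.026,"rz": 0,"jaw": 1}]}}

```text
clock: 15.12
tcp_pos: [580.2, 75.3, 124.5]
eef_rot: [-0.001, 0.998, 0.064, -0.005]
force: [8.5, -6.4, 3.3]
opening: 0.22
```

```bash
python3 - <<'E'
from h import *
o=arm.get_obs();t=inhol(o['tcp_pos']);print(t,'tip z',t[2]-90.8,o['force'],o['torque'],o['eef_rot'].round(4))
go(o['tcp_pos'][0],o['tcp_pos'][1],o['tcp_pos'][2],7.6)
p=arm.snapshot('wrist'); cv2.imwrite('pics/w7.png',p['pixels'][150:430,180:440]); pickle.dump((p,o),open('w7.pkl','wb'))
E
```

```text
[ -0.53661088   1.13136378 124.49096029] tip z 33.69096029019363 [ 8.47729838 -6.35555844  3.3292854 ] [-1.84850909 -2.40355781  0.02171217] [-0.0011  0.998   0.0637 -0.0048]
delta cm [0. 0. 0.] rot [-0.0028  0.0095 -0.0051] t 15.12
```

View pics/w7.png

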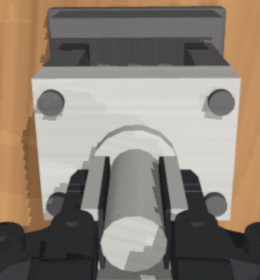

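Call:
{"api": "apply_moves", "payload": {"deltas": [{"x": -0.14,"y": -0.1,"z": 0.25,"rx": -0.001,"ry": 0.003,"rz": 0,"jaw": 1},{"x": -0.14,"y": -0.1,"z": 0.45,"rx": -0.001,"ry": 0.003,"rz": 0,"jaw": 1},{"x": -0.14,"y": -0.1,"z": 0.6,"rx": -0.001,"ry": 0.003,"rz": 0,"jaw": 1}]}}

```text
clock: 15.55
tcp_pos: [580.0, 75.1, 119.0]
eef_rot: [-0.0, 0.998, 0.063, -0.002]
force: [8.3, -8.6, 4.1]
opening: 0.217
```

```bash
python3 - <<'E'
from h import *
o=arm.get_obs();t=inhol(o['tcp_pos']);print(t,'tip z',t[2]-90.8,o['force'],o['torque'],o['eef_rot'].round(4))
go(o['tcp_pos'][0],o['tcp_pos'][1],o['tcp_pos'][2],7.6)
E
```

```text
[ -0.78103246   0.98403366 118.98733047] tip z 28.187330472387558 [ 8.27262324 -8.58292786  4.12521309] [-1.85603834 -1.9900022   0.04049615] [-1.00e-04  9.98e-01  6.33e-02 -1.80e-03]
delta cm [0. 0. 0.] rot [-0.0005  0.0036 -0.006 ] t 15.55
```

Call:
{"api": "apply_moves", "payload": {"deltas": [{"x": -0.1,"y": -0.1,"z": 0.25,"rx": 0,"ry": 0.001,"rz": 0,"jaw": 1},{"x": -0.1,"y": -0.1,"z": 0.4,"rx": 0,"ry": 0.001,"rz": 0,"jaw": 1},{"x": -0.1,"y": -0.1,"z": 0.5,"rx": 0,"ry": 0.001,"rz": 0,"jaw": 1}]}}

```text
clock: 15.92
tcp_pos: [580.1, 75.0, 114.6]
eef_rot: [0.0, 0.998, 0.063, -0.0]
force: [7.5, -8.4, 2.7]
opening: 0.218
```

```bash
python3 - <<'E'
from h import *
o=arm.get_obs();t=inhol(o['tcp_pos']);print(t,'tip z',t[2]-90.8,o['force'],o['torque'],o['eef_rot'].round(4))
go(o['tcp_pos'][0],o['tcp_pos'][1],o['tcp_pos'][2],7.6)
E
```

```text
[ -0.72141398   0.86042142 114.57076862] tip z 23.77076861529079 [ 7.48434788 -8.37185634  2.6556795 ] [-1.71957091 -1.63333516 -0.02801335] [ 4.00e-04  9.98e-01  6.27e-02 -1.00e-04]
delta cm [0. 0. 0.] rot [ 0.0007  0.0002 -0.0071] t 15.93
```

Call:
{"api": "apply_moves", "payload": {"deltas": [{"x": -0.06,"y": -0.07,"z": 0.1,"rx": 0,"ry": 0,"rz": 0,"jaw": 1},{"x": -0.06,"y": -0.07,"z": 0.2,"rx": 0,"ry": 0,"rz": 0,"jaw": 1},{"x": -0.06,"y": -0.07,"z": 0.3,"rx": 0,"ry": 0,"rz": 0,"jaw": 1}]}}

```text
clock: 16.3
tcp_pos: [580.4, 74.8, 113.1]
eef_rot: [0.001, 0.998, 0.062, 0.001]
force: [-6.7, -10.3, 35.4]
opening: 0.222
```

```bash
python3 - <<'E'
from h import *
o=arm.get_obs();t=inhol(o['tcp_pos']);print(t,'tip z',t[2]-90.8,o['force'],o['torque'],o['eef_rot'].round(4))
E
```

```text
[ -0.43090418   0.66653099 113.13981833] tip z 22.339818331919105 [ -6.66279488 -10.28957551  35.38426689] [-2.11079129  1.60180849  0.06274211] [1.000e-03 9.981e-01 6.230e-02 9.000e-04]
```

The force rose sharply to 35 N with the collar at about 86 mm, so the drift is seated. I'll relieve the load now.

Call:
{"api": "apply_moves", "payload": {"deltas": [{"x": 0,"y": 0,"z": 0,"rx": 0,"ry": 0,"rz": 0,"jaw": 1}]}}

```text
clock: 16.42
tcp_pos: [580.4, 74.6, 113.5]
eef_rot: [0.001, 0.998, 0.062, 0.001]
force: [0.3, -1.3, -4.5]
opening: 0.213
```

```bash
python3 - <<'E'
from h import *
o=arm.get_obs();t=inhol(o['tcp_pos']);print(t,'tip z',t[2]-90.8,o['force'],o['torque'],o['eef_rot'].round(4))
s=arm.snapshot('side'); cv2.imwrite('pics/s8z.png',cv2.resize(s['pixels'][180:310,230:360],None,fx=4.5,fy=4.5,interpolation=cv2.INTER_CUBIC))
E
```

```text
[ -0.47681123   0.48940899 113.47400895] tip z 22.674008948126712 [ 0.25258304 -1.30665125 -4.51207606] [-0.24884202 -0.08587484 -0.06500473] [1.200e-03 9.981e-01 6.210e-02 9.000e-04]
```

View pics/s8z.png

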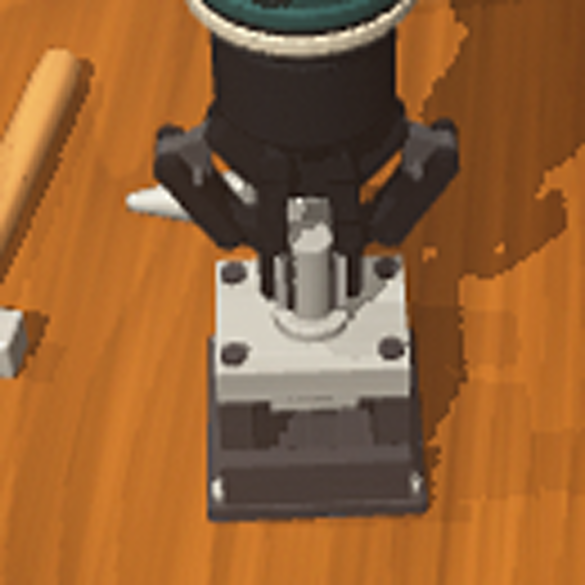

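Call:
{"api": "apply_moves", "payload": {"deltas": [{"x": 0,"y": 0,"z": 0,"rx": 0,"ry": 0,"rz": 0,"jaw": 0.2},{"x": 0,"y": 0,"z": 0,"rx": 0,"ry": 0,"rz": 0,"jaw": -0.5},{"x": 0,"y": 0,"z": 0,"rx": 0,"ry": 0,"rz": 0,"jaw": -0.8},{"x": 0,"y": 0,"z": 0,"rx": 0,"ry": 0,"rz": 0,"jaw": -0.8},{"x": 0,"y": 0,"z": -2,"rx": 0,"ry": 0,"rz": 0,"jaw": -0.8},{"x": 0,"y": 0,"z": -5,"rx": 0,"ry": 0,"rz": 0,"jaw": -0.8},{"x": 0,"y": 0,"z": -9,"rx": 0,"ry": 0,"rz": 0,"jaw": -0.8},{"x": 0,"y": 0,"z": -12,"rx": 0,"ry": 0,"rz": 0,"jaw": -0.8},{"x": 0,"y": 0,"z": -12,"rx": 0,"ry": 0,"rz": 0,"jaw": -0.8}]}}

```text
clock: 17.6
tcp_pos: [581.1, 75.3, 237.0]
eef_rot: [0.001, 0.998, 0.062, 0.003]
force: [-0.3, 0.5, -1.4]
opening: 0.9
```

```bash
python3 - <<'E'
from h import *
o=arm.get_obs(); p=arm.snapshot('wrist'); cv2.imwrite('pics/w9.png',p['pixels'])
s=arm.snapshot('side'); cv2.imwrite('pics/s9z.png',cv2.resize(s['pixels'][180:310,230:360],None,fx=4.5,fy=4.5,interpolation=cv2.INTER_CUBIC))
W=world(p,ext(p,o)); H=np.stack([np.cos(YAW)*(W[...,0]-HX)+np.sin(YAW)*(W[...,1]-HY),-np.sin(YAW)*(W[...,0]-HX)+np.cos(YAW)*(W[...,1]-HY),W[...,2]],-1)
r=np.hypot(H[...,0],H[...,1])
q=H[(r<15)&(H[...,2]>120)]; q=q[q[:,2]>np.percentile(q[:,2],30)]; print('grip top',np.median(q[:,2]),q[:,:2].mean(0))
m=(r<17)&(r>12)&(H[...,2]<105)&(H[...,2]>80);print('collar',np.median(H[m][:,2]),m.sum())
A=np.c_[H[m][:,:2],np.ones(m.sum())]; print('collar plane',np.linalg.lstsq(A,H[m][:,2],rcond=None)[0])
m=(r>21)&(r<32)&(abs(H[...,2]-86)<8);print('bridge',np.median(H[m][:,2])); A=np.c_[H[m][:,:2],np.ones(m.sum())]; print('bridge plane',np.linalg.lstsq(A,H[m][:,2],rcond=None)[0])
m=(abs(H[...,2]-110)<4)&(abs(H[...,0])<24)&(abs(H[...,1]+68)<30);print('block y',np.percentile(H[m][:,1],[1,99]))
E
```

```text
grip top 298.74470478274526 [0.12238989 9.8942693 ]
collar 92.6900196073729 689
collar plane [-1.11927834e-02 -1.11539626e-02  9.26792987e+01]
bridge 86.66540148149465
bridge plane [1.81490887e-03 8.90915075e-04 8.66679826e+01]
block y [-85.42072932 -50.43215935]
```

View pics/w9.png

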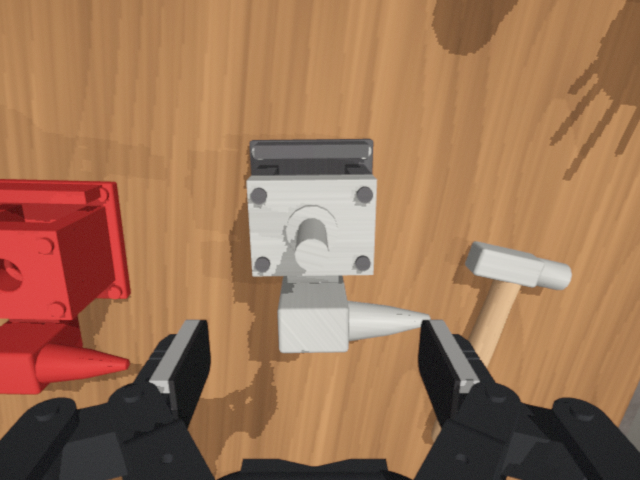

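View pics/s9z.png

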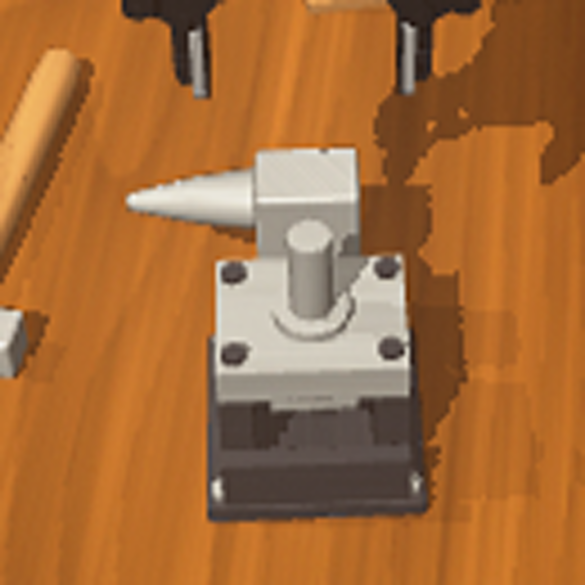

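The drift stands in the hole and the collar top measures 6.0 mm above the bridge, which is flush. I'll re-measure its tilt more carefully and check nothing else moved.

```bash
python3 - <<'E'
from h import *
for k in range(3):
    o=arm.get_obs(); p=arm.snapshot('wrist'); W=world(p,ext(p,o)); c,s=np.cos(YAW),np.sin(YAW)
    H=np.stack([c*(W[...,0]-HX)+s*(W[...,1]-HY),-s*(W[...,0]-HX)+c*(W[...,1]-HY),W[...,2]],-1); r=np.hypot(H[...,0],H[...,1])
    q=H[(r<16)&(abs(H[...,2]-138)<4)]; print('top z',np.median(q[:,2]),cv2.minEnclosingCircle(q[:,:2].astype(np.float32)))
    m=(r<17)&(r>11.5)&(abs(H[...,2]-92)<4); A=np.c_[H[m][:,:2],np.ones(m.sum())]; print('collar',np.linalg.lstsq(A,H[m][:,2],rcond=None)[0], cv2.minEnclosingCircle(H[(r<22)&(abs(H[...,2]-92.5)<2.2)][:,:2].astype(np.float32)))
t=arm.snapshot('top'); p0,_=pickle.load(open('top0.pkl','rb'))
d=cv2.absdiff(t['pixels'],p0['pixels']).max(2); cv2.imwrite('pics/diff.png',np.hstack([t['pixels'][60:420,20:620]]))
n,l,st,ce=cv2.connectedComponentsWithStats((cv2.medianBlur(d,5)>40).astype(np.uint8)); print(st[1:][st[1:,4]>20])
E
```

```text
top z 138.5499279333016 ((-0.9129626154899597, -0.1168634369969368), 10.178231239318848)
collar [-4.33385200e-03  2.27111648e-03  9.26335370e+01] ((-0.9358583688735962, -0.1148906946182251), 17.955175399780273)
top z 138.55453805045354 ((-0.707082211971283, -0.23662064969539642), 10.236480712890625)
collar [-4.07254953e-03 -1.00046212e-02  9.26882947e+01] ((-0.9473797082901001, -0.20243795216083527), 18.10150909423828)
top z 138.56454165392208 ((-1.0111498832702637, -0.1777820587158203), 10.191920280456543)
collar [-5.14948400e-03 -8.23582727e-03  9.26524908e+01] ((-0.9116281867027283, -0.0020604294259101152), 18.027128219604492)
[[  241   133   238   347 28472]
 [  366   195    20    33   372]
 [  462   242    18    17   230]
 [  511   296    12    47   272]
 [  495   339     6     6    26]
 [  612   371    28    28   600]
 [  576   426    64    54  1726]
 [  352   433     8     5    23]
 [  327   441    48    39   792]
 [  296   473    19     7    90]]
```

View pics/diff.png

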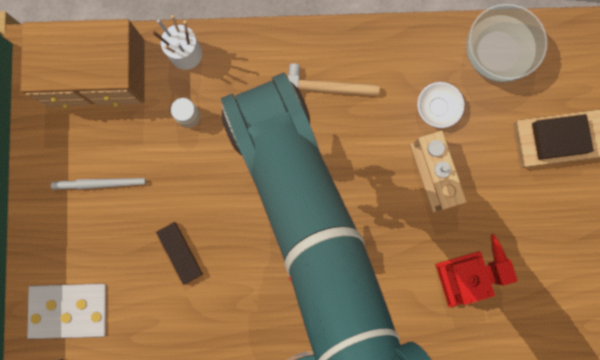

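```bash
python3 -c "
from bench import arm
print(arm.get_obs()['clock']); print(arm.close_job())"
```

```text
17.9
the job is handed in; nothing more can be done
None
```

The stake is fully in its holder and the drift is home and let go. I handed the job in at 17.9 s, with the arm clear of everything.

- **Stake:** I pushed it until it stopped moving. At the stop the force rose from about 12 N to 26 N with no further travel. The face later measured about 85.4 mm from the hole axis, against a nominal 86.
- **Tongue:** Through the bridge hole I measured the tongue's hole about (+5, −4) mm out of line. The tip went in with no contact force, and the drift then drew the tongue in with roughly 10–13 N sideways.
- **Seating:** The force rose to 35 N as the collar met the bridge, the highest reading I saw. Force is only reported at the end of each move, so a short peak in between would not show.
- **Last checks:** The collar top is 6.0 mm above the bridge and the grip top 51.9 mm (nominal 6 and 52), so the collar is flush. The grip top and collar centres agree to about 0.25 mm, so the drift is upright. The plane fits to the collar top were noisier (0.3–0.9° tilt).
- **Other things:** The final overhead picture shows no change in the hammer, jar, stone, dish, mandrel, pin or punch. The arm hid the red look-alike nearer the holder in that picture. The arm never came near it.

The measured collar centre was about 0.9 mm off my estimate of the hole centre, more than the 0.5 mm clearance allows. I put that down to the 2 mm camera calibration. One early move call was refused for missing fields and moved nothing.

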